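Set a slack gate valve one true turn open

ROBOT

A 6-joint arm with a two-finger parallel gripper is mounted at the origin on the work surface. World frame = base frame: x ahead of the robot, y to its left, z up, the work surface at z = 0. Lengths are in m, angles in rad, forces in N, time in s.
With the tool pointing down it reaches from about 0.4 to 0.825 m from the base axis. Payload 7 kg.
Tool frame: the origin (TCP) lies on the mounting face of the last link; the fingertips stand 178 mm ahead of it and the grasp point (between the pads) lies arm.grip_depth ahead of it (arm.grip_depth is the distance from the TCP to the grasp point, in m); z points along the fingers, y is the direction in which the jaws open and shut (so a half turn about z gives the same grasp; the last joint's range is limited). The gripper opens to 88 mm and grips with 3 to 60 N. Pads are 19 mm wide; open, the fingers measure 130 mm over their backs; the gripper's body (78 mm by 193 mm) begins 47 mm behind the grasp point.
Start: joints at [-0.997, 0.359, 0.012, 0, -1.224, -0.288], TCP at [0.19, -0.648, 0.405] pointing down, gripper open.
Joint ranges: [-3.07, 3.07], [-1.43, 2.12], [-1.02, 1.25], [-3.03, 1.67], [-3.05, -0], [-3.03, 3.03]. Speed limits (rad/s): [2.39, 2.39, 3.01, 3.14, 3.14, 3.14].

INTERFACE

Orientations are given as [roll, pitch, yaw] about the fixed x, y, z axes, in that order (R = Rz(yaw) Ry(pitch) Rx(roll)).
In Python, from station import arm gives the robot as it stands.
- The arm moves only by the tool carry_out, never from a script. Its argument "targets" is a list that holds one entry, the list of rows, each a list of 7 numbers: the turn, a rotation vector about the tool's x, y, z in units of 8 degrees (1.0 is 8 degrees), then the shift along the tool's x, y, z in units of 2.5 cm (1.0 is 2.5 cm), then the opening, from -1 (shut) to 1 (fully open). A call has 1 to 20 rows; each row shifts and turns the commanded pose from where the row before left it, along the tool's axes as they then stand; what a row does not reach is not made up. A row lasts 1/8 s, in which the tool goes at most 62.5 mm and 10.7 degrees, less where a joint would pass 70% of its speed; a pose out of reach is approached as far as the arm can. A call with a number of a shift or a turn outside -1 to 1 is refused whole. A call with a gripper value outside its range is refused whole. The fingers move at their own pace and stop on an object; "squeeze" is the grip in N (left out, the last holds). Time passes only in rows, so rows that do not move let the fingers close. It gives the time, the measured TCP pose, the force and the opening at its end, in the units of the state.
- arm.get_state(): the state, without advancing time (a new reading comes with each control period).
- arm.grab_frame(name): name is "scene" or "top" or "wrist"; returns (picture, depth): 420x560x3 uint8, red, green, blue; 420x560 float32, m along the optical axis (not along the pixel's ray), 0 where there is no reading.
- arm.camera_model(name): a dict with "camera_matrix" (3x3 intrinsics, pixels), "world_from_camera" (4x4, takes a point from camera to world coordinates). Camera axes: x right, y down, z forward; pixel columns grow to the right and rows downward; lengths in m; the calibration is good to about 2 mm. A picture is of the moment at which its call begins: read the wrist's pose just before it. camera_model takes no time and is no camera call; for the wrist camera it gives the pose at the moment of the call.
- arm.job_done(): hands the job in, once; it reports no verdict.
Trained networks look in the newest picture that a camera, given by its name, has taken for a name from the list of things; names that differ only in an ending like _2 or _b are one class to them, and where a whole thing is asked for, a point or a joint stands for the part that bears it (a point fixed in the world has none). Each returns a list of dicts, best first, with "conf" (0 to 1); they miss things now and then, are a little off and sometimes report something else, mostly with a low value. They report only what shows in the picture. A call takes as long as a camera call. They do not tell look-alikes from the thing itself.
- arm.spot_in(camera, query): "point" ([row, column] in pixels, amid what is visible of it).
- arm.landmark_of(camera, query): "point" ([row, column] in pixels: a listed point, or the origin of a listed thing).
The state is a dict: "t": time; "q": joint angles; "qd": joint speeds; "joint_efforts": joint torques, N m; "eef_pos": TCP position; "ee_rot": TCP orientation; "force": force on the tool from outside, world axes, zero at the start; "moment": the same for the moment, N m; "width": finger opening in m.
Only numpy, scipy, OpenCV 4.12 (cv2) and the standard library are available. Lean on these libraries where they do the work, as an engineer would, in place of code of your own. Each camera call takes 0.05 s, during which the arm holds its last target.

TASK

Set the cooling-water gate valve by its handwheel: first shut it gently (clockwise) until you feel the gate press into its soft seat, without forcing it; then open it so that its stem is raised by exactly one full turn. The wheel has slack, so after reversing turn it back until you feel the stem being driven and count the turn only from there. Then let go of the wheel and leave the other things on the bench where they are.

Things in the scene. Friction and masses are not known exactly. Their poses are not given: they have to be found in the camera images.
- valve: bench stand with a small brass gate valve, fixed to the bench; base plate 110 x 190 x 12 mm; origin at the centre of its underside, on the stem's vertical axis; z up, y along its horizontal pipe. Its place and yaw vary.
- wheel_centre (a point): centre of the dark steel three-spoke handwheel, on the vertical stem axis, in the plane of the rim, 155 mm above the bench. The rim is a level circle of 60 mm radius, bar 13 mm thick; hub 30 mm across. Clockwise seen from above shuts the valve, anticlockwise opens it. The valve starts partly open, 0.6 to 2.2 rad of stem drive short of its seat.
- drive (a point): drive nut under the hub, on the axis, 136 mm above the bench. The wheel is loose on it: after a reversal it runs freely (about 0.5 N at the knob) through less than a third of a turn, then catches and drives the stem; how much slack is left at the start is unknown. Driving the stem takes 9 N along the knob's path while turning (4 to 9 N once halted), either way. The stem stays where it is left.
- gate_seat (a point): the gate's rubber seat, hidden inside the valve on its axis, 30 mm above the bench; pressing sinks it by under 0.3 mm, too little to read. At the seat the force at the knob jumps to 12 N, then by 0.55 N for each mm the knob moves on. 14 N presses the gate home (16 N surely); over 22 N damages the rubber. Let go, it springs back a few degrees.
- knob_mid (a point): middle of the upright grey knob on the wheel's rim: a round grip 24 mm across and 47 mm tall, from 8 mm to 55 mm above the rim's plane (this point lies 35 mm above it), at 60 mm from the stem axis; it spins freely on its own upright pin, so a hand can hold it without turning while the wheel goes round. Its start round the wheel varies by more than half a turn.
- stem_top (a point): centre of the top end of the plain brass stem, 12 mm across, that comes up through the wheel's hub; the hub's top is 9 mm above the rim's plane and the stem stands 4 to 15 mm proud of it. The stem does not turn; it rises 4 mm for each full turn by which it is driven open, and does not move while the wheel runs through its slack.
- wrench: bystander: open-ended wrench, 170 mm long, lying flat; origin mid-length at its underside
- gasket: bystander: flat black rubber ring, 52 mm across, 5 mm thick; origin at its underside
- pipe_cap: bystander: small brass cap, 48 mm across, 30 mm tall, open upward; origin at its underside
- beaker: bystander: glass beaker, 68 mm across, 85 mm tall; origin at its underside
- wash_bottle: bystander: white plastic bottle, 60 mm across, 150 mm tall; origin at its underside
- jar: bystander: amber glass jar, 56 mm across, 70 mm tall; origin at its underside
- tray: bystander: low grey plastic tray 160 x 110 x 35 mm; origin at its underside
Things that resemble listed ones, but are neither listed nor needed, are in the scene too. Leave any brown or orange look-alike of the valve alone.

How it is judged:
On the way:
1. the valve has been shut until the gate is pressed into its seat: its rubber is pressed by at least 0.03 mm (about 14 N at the knob) (z of gate_seat in the frame of valve below 0.02997 m), for 0.1 s.
At the end, for the whole second after the job is handed in: the stem stands one turn (4 mm) above its first touch on the seat, to within an eighth of a turn (0.5 mm) either way, and stays there (z of stem_top in the frame of valve between 0.1715 and 0.1725 m).
It fails at once if the gate is forced into its seat (rubber pressed by more than 0.2 mm, over 22 N at the knob) (z of gate_seat in the frame of valve below 0.0298 m).
It fails at once if another thing on the bench is moved by more than 30 mm (distance of any of wrench, gasket, pipe_cap, beaker, wash_bottle, jar, tray from where it was at the start of the episode above 0.03 m).
It also fails if it takes over 72 s, if anything falls off the work surface, if the arm or the gripper's body presses on something with over 40 N, if the wrist force passes 120 N, or if a joint passes its speed limit or range.

## Working session

There is one attempt and no reset: what is moved stays moved. The work goes in short steps, Python scripts to look and compute and a tool call to move; the robot and the scene stay as the last step left them, time stands still between calls to the robot, and variables do not carry over. Pictures are saved under pics/ and viewed, and the job is handed in when it is done.

Besides the shell and the picture viewer there is one more tool, called after "Call:" as a command line: name --argument value ..., lists and objects as JSON in quotes. carry_out: Moves the arm, as the interface text tells. Its arguments: {"type":"object","properties":{"targets":{"type":"array"},"squeeze":{"type":"number"}},"required":["targets"]}

```bash
mkdir -p pics; ls; python3 - <<'E'
from station import arm
import cv2
s=arm.get_state(); print(s, arm.grip_depth)
for n in ("scene","top"):
    p,d=arm.grab_frame(n); cv2.imwrite(f"pics/{n}0.png",p[:,:,::-1])
    for q in ("valve","wheel_centre","knob_mid","stem_top"):
        print(n,q,[(x['conf'],x['point']) for x in arm.landmark_of(n,q)])
E
```

```text
pics
{'t': 0.0, 'q': array([-9.96913114e-01,  3.59360834e-01,  1.10538326e-02, -3.41185678e-04,
       -1.22409802e+00, -2.88118417e-01]), 'qd': array([-0.00093716, -0.00137138, -0.00069497, -0.00082218, -0.0010886 ,
        0.0008615 ]), 'joint_efforts': array([ 2.48864953e-04, -5.82727039e+01,  2.93069834e+01,  6.99713454e+00,
        7.24869737e-03, -1.43083153e-04]), 'eef_pos': array([ 0.19022733, -0.64743112,  0.40373872]), 'ee_rot': array([ 3.13995913e+00, -1.49633897e-04, -2.85594393e+00]), 'force': array([ 0.08432639,  0.51540312, -0.32587863]), 'moment': array([-0.05539048, -0.03451927,  0.0100643 ]), 'width': 0.08755339274710483} 0.1593
scene valve [(0.95, [160.2, 348.1]), (0.9, [225.1, 306.7]), (0.57, [200.7, 203.8])]
scene wheel_centre [(0.96, [171.9, 199.6]), (0.74, [125.5, 353.5]), (0.71, [193.3, 309.1])]
scene knob_mid [(0.72, [203.5, 301.2]), (0.64, [144.5, 191.8]), (0.63, [102.6, 343.2])]
scene stem_top []
top valve [(0.88, [218.4, 240.8]), (0.83, [271.5, 350.7]), (0.66, [310.1, 164.1]), (0.38, [252.4, 259.1])]
top wheel_centre [(0.97, [207.6, 235.9]), (0.84, [273.5, 363.1]), (0.63, [317.6, 142.8])]
top knob_mid [(0.66, [350.4, 146.5]), (0.44, [300.9, 374.6]), (0.43, [186.5, 257.5])]
top stem_top [(0.58, [207.0, 235.2]), (0.36, [324.0, 139.7]), (0.35, [273.9, 365.9])]
```

View pics/scene0.png

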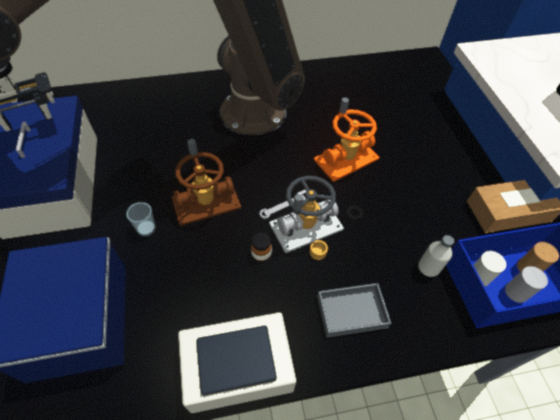

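View pics/top0.png

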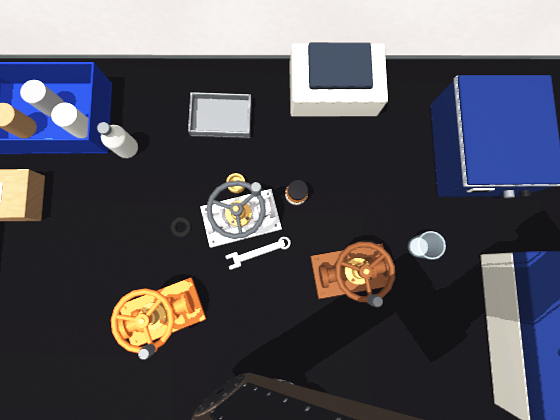

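The true valve is the grey/silver one: in "top" its wheel hub is at (207,236) and its knob at (187,256). The orange and brown valves are look-alikes.

```bash
cat > h.py <<'E'
import numpy as np
from station import arm
def ray(n,px,z):
    m=arm.camera_model(n);K=np.array(m["camera_matrix"]);T=np.array(m["world_from_camera"])
    d=T[:3,:3]@np.linalg.inv(K)@[px[1],px[0],1];o=T[:3,3]
    return o+d*(z-o[2])/d[2]
def dp(n,px,dep):
    m=arm.camera_model(n);K=np.array(m["camera_matrix"]);T=np.array(m["world_from_camera"])
    return T[:3,:3]@(np.linalg.inv(K)@[px[1],px[0],1]*dep)+T[:3,3]
E
python3 - <<'E'
from h import *
import cv2
p,d=arm.grab_frame("top")
print("cam",arm.camera_model("top"))
c=ray("top",[207.6,235.9],.155);k=ray("top",[186.5,257.5],.190);print(c,k,np.linalg.norm((k-c)[:2]))
# rim points from depth
vs=[]
for r in range(170,250):
    for cc in range(195,280):
        if d[r,cc]>0:
            w=dp("top",(r,cc),d[r,cc])
            if w[2]>.13: vs.append((*w,r,cc))
vs=np.array(vs);print(len(vs),vs[:,2].max())
rim=vs[(vs[:,2]<.170)&(vs[:,2]>.15)]
kn=vs[vs[:,2]>.195];print("knob top",kn.mean(0),len(kn))
# circle fit
A=rim[np.linalg.norm(rim[:,:2]-c[:2],axis=1)>.045]
M=np.c_[2*A[:,:2],np.ones(len(A))];s=np.linalg.lstsq(M,(A[:,:2]**2).sum(1),rcond=None)[0]
print("circ",s[:2],np.sqrt(s[2]+s[0]**2+s[1]**2),A[:,2].mean())
st=vs[(np.linalg.norm(vs[:,:2]-s[:2],axis=1)<.006)];print("stem",st[:,:3].mean(0),len(st))
big=cv2.resize(p[160:260,180:300],None,fx=6,fy=6,interpolation=cv2.INTER_CUBIC);cv2.imwrite("pics/top_crop.png",big[:,:,::-1])
p,d=arm.grab_frame("scene")
print(ray("scene",[193.3,309.1],.155),ray("scene",[203.5,301.2],.19))
big=cv2.resize(p[150:270,250:370],None,fx=5,fy=5,interpolation=cv2.INTER_CUBIC);cv2.imwrite("pics/sc_crop.png",big[:,:,::-1])
E
```

```text
cam {'camera_matrix': array([[380.24619118,   0.        , 278.10181483],
       [  0.        , 380.24619118, 206.65660364],
       [  0.        ,   0.        ,   1.        ]]), 'world_from_camera': array([[-0.0129343 , -0.9878989 ,  0.15455895,  0.39566493],
       [-0.9996167 ,  0.00899115, -0.02618413,  0.00230197],
       [ 0.02447761, -0.15483838, -0.98763653,  0.99241971],
       [ 0.        ,  0.        ,  0.        ,  1.        ]])}
[0.5254474  0.07396315 0.155     ] [0.56553867 0.02480045 0.19      ] 0.0634372157886435Traceback (most recent call last):
  File "<stdin>", line 11, in <module>
  File "h.py", line 8, in dp
    m=arm.camera_model(n);K=np.array(m["camera_matrix"]);T=np.array(m["world_from_camera"])
ValueError: time passes only in moves, steps and waits
```

Too many camera_model calls; I'll vectorise it.

```bash
cat > h.py <<'E'
import numpy as np
from station import arm
_c={}
def model(n):
    if n=="wrist" or n not in _c:
        m=arm.camera_model(n);_c[n]=(np.array(m["camera_matrix"]),np.array(m["world_from_camera"]))
    return _c[n]
def ray(n,px,z):
    K,T=model(n)
    d=T[:3,:3]@np.linalg.inv(K)@[px[1],px[0],1];o=T[:3,3]
    return o+d*(z-o[2])/d[2]
def cloud(n,d,KT=None):
    K,T=KT or model(n)
    r,c=np.mgrid[:d.shape[0],:d.shape[1]]
    P=(np.linalg.inv(K)@np.stack([c.ravel(),r.ravel(),np.ones(r.size)]))*d.ravel()
    return (T[:3,:3]@P).T.reshape(*d.shape,3)+T[:3,3]
def fit(W,d,c0):
    ok=(d>0)&(np.linalg.norm(W[...,:2]-c0[:2],axis=-1)<.09)&(W[...,2]>.13)
    V=W[ok]; rc=np.argwhere(ok)
    kn=V[:,2]>.195
    kt=V[kn&(V[:,2]>.204)]
    print("knob n",kn.sum(),"top mean",kt.mean(0),"ext",kt.min(0),kt.max(0),"px",rc[kn].mean(0))
    rr=np.linalg.norm(V[:,:2]-c0[:2],axis=1)
    A=V[(V[:,2]<.168)&(V[:,2]>.15)&(rr>.045)&(rr<.075)]
    M=np.c_[2*A[:,:2],np.ones(len(A))];s=np.linalg.lstsq(M,(A[:,:2]**2).sum(1),rcond=None)[0]
    print("circ",s[:2],np.sqrt(s[2]+s[0]**2+s[1]**2),A[:,2].mean(),len(A))
    S=V[np.linalg.norm(V[:,:2]-s[:2],axis=1)<.008];print("stem",S.mean(0),S[:,2].max(),len(S))
    return s[:2]
E
python3 - <<'E'
from h import *
import cv2
c=np.array([.5254,.074])
p,d=arm.grab_frame("top"); fit(cloud("top",d),d,c)
big=cv2.resize(p[160:260,180:300],None,fx=6,fy=6,interpolation=cv2.INTER_CUBIC);cv2.imwrite("pics/top_crop.png",big[:,:,::-1])
p,d=arm.grab_frame("scene"); fit(cloud("scene",d),d,c)
print(ray("scene",[193.3,309.1],.155),ray("scene",[203.5,301.2],.19))
big=cv2.resize(p[150:270,250:370],None,fx=5,fy=5,interpolation=cv2.INTER_CUBIC);cv2.imwrite("pics/sc_crop.png",big[:,:,::-1])
print(arm.get_state()['t'])
E
```

```text
knob n 103 top mean [0.56077631 0.02730416 0.20962421] ext [0.55014949 0.01696404 0.20446384] [0.57167055 0.03808692 0.21306448] px [187.19417476 255.97087379]
circ [0.52214334 0.07294651] 0.05876273657973629 0.16056685014795302 963
stem [0.521965   0.07264838 0.16708418] 0.17300471570854214 40
knob n 82 top mean [0.56411816 0.03032195 0.20918976] ext [0.55143643 0.01962396 0.20432117] [0.57369002 0.04242514 0.21488592] px [199.17073171 298.26829268]
circ [0.52560878 0.0751122 ] 0.059259050810364165 0.16020425918226205 633
stem [0.52678972 0.07464777 0.1597847 ] 0.17062811912640263 36
[0.51496082 0.07497503 0.155     ] [0.5681839  0.03825197 0.19      ]
0.65
```

View pics/top_crop.png

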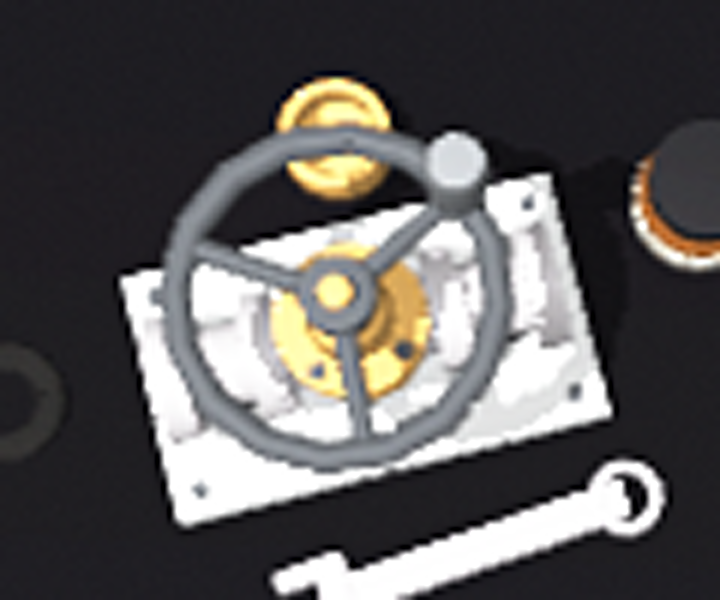

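View pics/sc_crop.png

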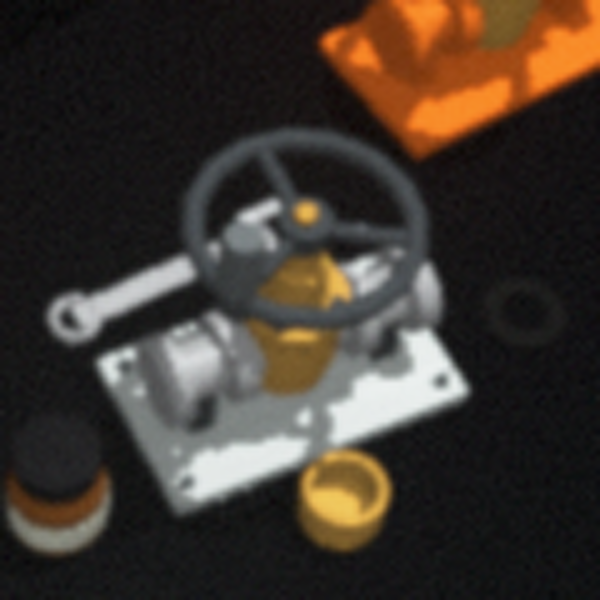

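The fits agree: wheel centre is about (0.524, 0.074), and the knob about (0.5625, 0.029), 59 mm from the axis. Moving over it now.

Call:
carry_out --targets '[[[0, 0, 0, -1, 1, -0.05, 1], [0, 0, 0, -1, 1, -0.05, 1], [0, 0, 0, -1, 1, -0.05, 1], [0, 0, 0, -1, 1, -0.05, 1], [0, 0, 0, -1, 1, -0.05, 1], [0, 0, 0, -1, 1, -0.05, 1], [0, 0, 0, -1, 1, -0.05, 1], [0, 0, 0, -1, 1, -0.05, 1], [0, 0, 0, -1, 1, -0.05, 1], [0, 0, 0, -1, 1, -0.05, 1], [0, 0, 0, -1, 1, -0.05, 1], [0, 0, 0, -1, 1, -0.05, 1], [0, 0, 0, -1, 1, -0.05, 1], [0, 0, 0, -1, 1, -0.05, 1], [0, 0, 0, -1, 1, -0.05, 1], [0, 0, 0, -1, 1, -0.05, 1], [0, 0, 0, -1, 1, -0.05, 1], [0, 0, 0, -1, 1, -0.05, 1], [0, 0, 0, -1, 1, -0.05, 1], [0, 0, 0, 0, 0, 0, 0.5]]]'

```text
t: 3.15
eef_pos: [0.513, -0.0563, 0.4284]
ee_rot: [-3.142, 0.0, -2.853]
force: [-0.2, -0.0, -0.1]
width: 0.082
```

Call:
carry_out --targets '[[[0, 0, 1, 0, 0.5, 0, 0.5], [0, 0, 1, 0, 0.5, 0, 0.5], [0, 0, 0.06, 0, 0, 0, 0.5], [0, 0, 0, 0, 0, 0, 0.5]]]'

```text
t: 3.65
eef_pos: [0.5066, -0.0341, 0.4285]
ee_rot: [-3.142, 0.0, -3.141]
force: [-1.4, -0.6, -0.0]
width: 0.0656
```

```bash
python3 - <<'E'
from h import *
import cv2
KT=model("wrist");print(KT[1]);p,d=arm.grab_frame("wrist");cv2.imwrite("pics/w1.png",p[:,:,::-1])
W=cloud("wrist",d,KT); fit(W,d,np.array([.524,.074]))
s=arm.get_state();print(s['t'],s['eef_pos'],s['ee_rot'],s['q'],s['width'],s['force'])
E
```

```text
[[-1.59925378e-03  9.63679049e-01  2.67058294e-01  4.34442809e-01]
 [ 9.99998565e-01  1.69048844e-03 -1.11723923e-04 -3.44257529e-02]
 [-5.59124962e-04  2.67057732e-01 -9.63680370e-01  4.08719916e-01]
 [ 0.00000000e+00  0.00000000e+00  0.00000000e+00  1.00000000e+00]]
knob n 26082 top mean [0.48043924 0.00893471 0.33727168] ext [ 0.46679337 -0.00800863  0.20419866] [0.56838216 0.03274335 0.36098593] px [323.87600644 480.07775477]
circ [0.52099139 0.07159572] 0.0585477784324009 0.15994165294753232 5471
stem [0.52002586 0.0711465  0.16655996] 0.17085255818737782 363
3.7 [ 0.50665099 -0.03412624  0.42848998] [-3.14157401e+00  1.15024524e-04 -3.14151337e+00] [ 3.20088209e-01  6.50843476e-02 -3.12006715e-01  5.79521550e-05
 -1.19360194e+00 -1.89082660e+00] 0.06584444497964986 [ 0.90981564 -0.23393992 -0.33210478]
```

View pics/w1.png

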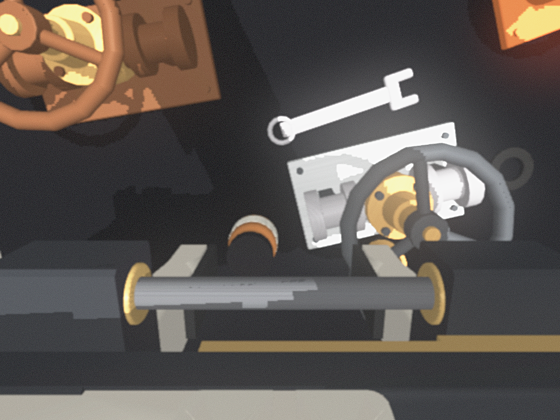

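The wrist view shows the wheel's hub at (235,430), with the knob hidden behind the right finger. The wrist depth fit agrees to about 2 mm. Moving over the knob, down and gripping.

Call:
carry_out --targets '[[[0, 0, 0, -0.75, 0.85, 0, 0.5], [0, 0, 0, -0.75, 0.85, 0, 0.5], [0, 0, 0, -0.7, 0.82, 0, 0.5], [0, 0, 0, 0, 0, 0, 0.5], [0, 0, 0, 0, 0, 0.8, 0.5], [0, 0, 0, 0, 0, 0.8, 0.5], [0, 0, 0, 0, 0, 0.8, 0.5], [0, 0, 0, 0, 0, 0.65, 0.5], [0, 0, 0, 0, 0, 0, 0.5]]]'

```text
t: 4.82
eef_pos: [0.5616, 0.0293, 0.3509]
ee_rot: [-3.141, -0.003, 3.14]
force: [1.0, 0.1, 0.1]
width: 0.0657
```

```bash
python3 - <<'E'
from h import *
import cv2
s=arm.get_state();print(s['t'],s['eef_pos'],s['width'],s['force'])
p,d=arm.grab_frame("scene")
cv2.imwrite("pics/sc2.png",cv2.resize(p[100:270,220:400],None,fx=4,fy=3.5,interpolation=cv2.INTER_CUBIC)[:,:,::-1])
E
```

```text
4.825 [0.56162073 0.02934136 0.35088773] 0.06574376156800775 [0.96248471 0.05426696 0.13683338]
```

View pics/sc2.png

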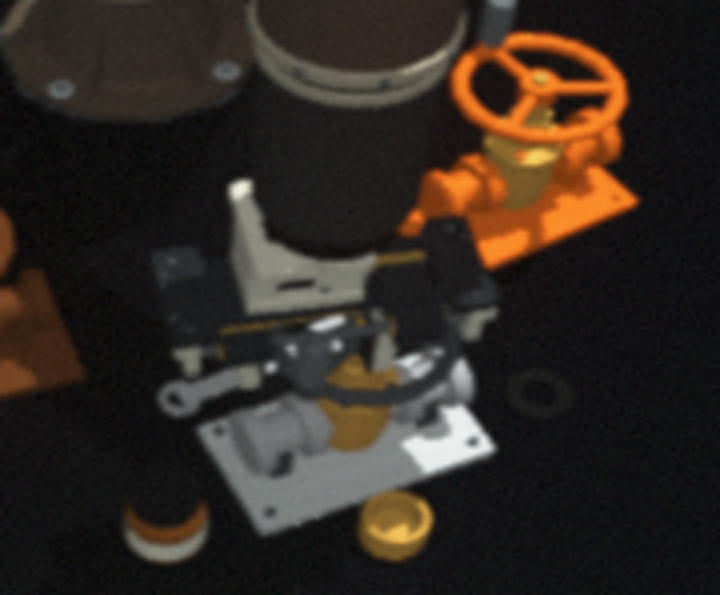

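The knob sits between the fingers. Closing.

Call:
carry_out --targets '[[[0, 0, 0, 0, 0, 0, -1], [0, 0, 0, 0, 0, 0, -1], [0, 0, 0, 0, 0, 0, -1], [0, 0, 0, 0, 0, 0, -1], [0, 0, 0, 0, 0, 0, -1]]]' --squeeze 40

```text
t: 5.5
eef_pos: [0.5619, 0.0292, 0.3524]
ee_rot: [-3.141, 0.0, 3.14]
force: [0.2, -0.6, 1.0]
width: 0.0232
```

```bash
cat > steps.py <<'E'
import numpy as np,sys
c=np.array([float(sys.argv[1]),float(sys.argv[2])]);a=float(sys.argv[3]);st=float(sys.argv[4]);n=int(sys.argv[5])
R=float(sys.argv[6]) if len(sys.argv)>6 else .06
P=lambda t:c+R*np.array([np.cos(np.radians(t)),np.sin(np.radians(t))])
acc=np.zeros(2)
for i in range(n):
    d=P(a+st*(i+1))-P(a)
    u=np.round(np.array([-d[0],d[1]])/.025,2)
    s=np.round(u-acc,2);acc=u
    print(f"{a+st*(i+1):.1f}: {s[0]:.2f}, {s[1]:.2f}   {P(a+st*(i+1)).round(4)}")
E
python3 steps.py .523 .073 -48.4 -4.8 36
```

```text
-53.2: 0.16, -0.13   [0.5589 0.025 ]
-58.0: 0.16, -0.11   [0.5548 0.0221]
-62.8: 0.18, -0.10   [0.5504 0.0196]
-67.6: 0.18, -0.08   [0.5459 0.0175]
-72.4: 0.19, -0.07   [0.5411 0.0158]
-77.2: 0.19, -0.06   [0.5363 0.0145]
-82.0: 0.20, -0.03   [0.5314 0.0136]
-86.8: 0.20, -0.02   [0.5263 0.0131]
-91.6: 0.20, 0.00   [0.5213 0.013 ]
-96.4: 0.20, 0.01   [0.5163 0.0134]
-101.2: 0.20, 0.03   [0.5113 0.0141]
-106.0: 0.19, 0.05   [0.5065 0.0153]
-110.8: 0.20, 0.06   [0.5017 0.0169]
-115.6: 0.18, 0.08   [0.4971 0.0189]
-120.4: 0.18, 0.09   [0.4926 0.0212]
-125.2: 0.17, 0.11   [0.4884 0.024 ]
-130.0: 0.16, 0.13   [0.4844 0.027 ]
-134.8: 0.14, 0.13   [0.4807 0.0304]
-139.6: 0.14, 0.15   [0.4773 0.0341]
-144.4: 0.12, 0.16   [0.4742 0.0381]
-149.2: 0.11, 0.17   [0.4715 0.0423]
-154.0: 0.10, 0.17   [0.4691 0.0467]
-158.8: 0.08, 0.19   [0.4671 0.0513]
-163.6: 0.07, 0.19   [0.4654 0.0561]
-168.4: 0.04, 0.19   [0.4642 0.0609]
-173.2: 0.04, 0.20   [0.4634 0.0659]
-178.0: 0.01, 0.20   [0.463  0.0709]
-182.8: 0.00, 0.20   [0.4631 0.0759]
-187.6: -0.02, 0.20   [0.4635 0.0809]
-192.4: -0.03, 0.20   [0.4644 0.0859]
-197.2: -0.05, 0.19   [0.4657 0.0907]
-202.0: -0.07, 0.19   [0.4674 0.0955]
-206.8: -0.08, 0.19   [0.4694 0.1001]
-211.6: -0.10, 0.17   [0.4719 0.1044]
-216.4: -0.11, 0.17   [0.4747 0.1086]
-221.2: -0.13, 0.16   [0.4779 0.1125]
```

Call:
carry_out --targets '[[[0, 0, 0, 0.16, -0.13, 0, -1], [0, 0, 0, 0.16, -0.11, 0, -1], [0, 0, 0, 0.18, -0.1, 0, -1]]]'

```text
t: 5.88
eef_pos: [0.549, 0.0205, 0.3523]
ee_rot: [3.142, 0.0, 3.14]
force: [0.7, -0.1, 0.5]
width: 0.0227
```

```bash
cat > st.py <<'E'
from h import *
import sys
c=np.array([float(sys.argv[1]),float(sys.argv[2])])
s=arm.get_state();p=s['eef_pos'][:2]-c;r=np.linalg.norm(p);a=np.degrees(np.arctan2(p[1],p[0]))
u=p/r;t=np.array([-u[1],u[0]]);f=s['force']
print(f"t {s['t']:.2f} pos {s['eef_pos'].round(4)} ang {a:.1f} r {r*1e3:.1f}mm Ftan(ccw) {f[:2]@t:.1f} Frad {f[:2]@u:.1f} Fz {f[2]:.1f} w {s['width']:.4f} q6 {s['q'][5]:.2f}")
E
python3 st.py .523 .073
```

```text
t 5.88 pos [0.549  0.0205 0.3523] ang -63.6 r 58.6mm Ftan(ccw) 0.6 Frad 0.4 Fz 0.5 w 0.0227 q6 -1.97
```

Still slack, so another 30 mm is safe.

Call:
carry_out --targets '[[[0, 0, 0, 0.18, -0.08, 0, -1], [0, 0, 0, 0.19, -0.07, 0, -1], [0, 0, 0, 0.19, -0.06, 0, -1], [0, 0, 0, 0.2, -0.03, 0, -1], [0, 0, 0, 0.2, -0.02, 0, -1], [0, 0, 0, 0.2, 0, 0, -1]]]'

```text
t: 6.62
eef_pos: [0.52, 0.0144, 0.3522]
ee_rot: [-3.142, 0.0, 3.14]
force: [0.6, -1.0, 1.3]
width: 0.0231
```

```bash
python3 st.py .523 .073
```

```text
t 6.62 pos [0.52   0.0144 0.3522] ang -92.9 r 58.7mm Ftan(ccw) 0.7 Frad 1.0 Fz 1.3 w 0.0231 q6 -1.98
```

Call:
carry_out --targets '[[[0, 0, 0, 0.2, 0.01, 0, -1], [0, 0, 0, 0.2, 0.03, 0, -1], [0, 0, 0, 0.19, 0.05, 0, -1], [0, 0, 0, 0.2, 0.06, 0, -1], [0, 0, 0, 0.18, 0.08, 0, -1], [0, 0, 0, 0.18, 0.09, 0, -1]]]'

```text
t: 7.38
eef_pos: [0.4925, 0.0223, 0.3526]
ee_rot: [-3.141, 0.003, 3.14]
force: [9.2, -3.9, -3.9]
width: 0.0232
```

```bash
python3 st.py .523 .073
```

```text
t 7.38 pos [0.4925 0.0223 0.3526] ang -121.1 r 59.2mm Ftan(ccw) 9.9 Frad -1.5 Fz -3.9 w 0.0232 q6 -2.02
```

Driving now (9.9 N). From here, 10 mm steps.

Call:
carry_out --targets '[[[0, 0, 0, 0.17, 0.11, 0, -1], [0, 0, 0, 0.16, 0.13, 0, -1]]]'

```text
t: 7.62
eef_pos: [0.484, 0.0282, 0.3525]
ee_rot: [-3.14, 0.002, 3.14]
force: [7.6, -6.3, -2.7]
width: 0.0235
```

```bash
python3 st.py .523 .073
```

```text
t 7.62 pos [0.484  0.0282 0.3525] ang -131.0 r 59.4mm Ftan(ccw) 9.9 Frad -0.2 Fz -2.7 w 0.0235 q6 -2.04
```

Call:
carry_out --targets '[[[0, 0, 0, 0.14, 0.13, 0, -1], [0, 0, 0, 0.14, 0.15, 0, -1]]]'

```text
t: 7.88
eef_pos: [0.4769, 0.035, 0.3524]
ee_rot: [-3.14, 0.002, 3.14]
force: [7.5, -6.5, -2.5]
width: 0.0229
```

```bash
python3 st.py .523 .073
```

```text
t 7.88 pos [0.4769 0.035  0.3524] ang -140.5 r 59.7mm Ftan(ccw) 9.8 Frad -1.6 Fz -2.5 w 0.0229 q6 -2.06
```

Call:
carry_out --targets '[[[0, 0, 0, 0.12, 0.16, 0, -1], [0, 0, 0, 0.11, 0.17, 0, -1]]]'

```text
t: 8.12
eef_pos: [0.471, 0.0432, 0.3524]
ee_rot: [-3.14, 0.001, 3.14]
force: [7.3, -6.5, -1.8]
width: 0.0233
```

```bash
python3 st.py .523 .073
```

```text
t 8.12 pos [0.471  0.0432 0.3524] ang -150.2 r 59.9mm Ftan(ccw) 9.3 Frad -3.1 Fz -1.8 w 0.0233 q6 -2.08
```

Call:
carry_out --targets '[[[0, 0, 0, 0.1, 0.17, 0, -1], [0, 0, 0, 0.08, 0.18, 0, -1]]]'

```text
t: 8.38
eef_pos: [0.4665, 0.0519, 0.3523]
ee_rot: [-3.14, 0.001, 3.14]
force: [7.0, -6.6, -2.3]
width: 0.0233
```

```bash
python3 st.py .523 .073; python3 - <<'E'
import numpy as np
from scipy.optimize import least_squares
P=np.array([[.5619,.0292],[.549,.0205],[.52,.0144],[.4925,.0223],[.484,.0282],[.4769,.035],[.471,.0432]])
r=least_squares(lambda c:np.linalg.norm(P-c,axis=1)-.06,[.523,.073]);print(r.x,r.fun)
E
```

```text
t 8.38 pos [0.4665 0.0519 0.3523] ang -159.5 r 60.3mm Ftan(ccw) 8.7 Frad -4.3 Fz -2.3 w 0.0233 q6 -2.11
[0.52233075 0.0743088 ] [ 4.41412252e-06  5.52752706e-05 -4.58781689e-05 -4.34430942e-05
 -3.94499963e-05  7.60723413e-05  2.16873125e-05]
```

Circle fit of the grip path gives centre (0.5223, 0.0743) with residuals under 0.1 mm. Using that.

```bash
python3 steps.py .5223 .0743 -158.1 -4.8 30
```

```text
-162.9: 0.07, 0.19   [0.465  0.0567]
-167.7: 0.05, 0.19   [0.4637 0.0615]
-172.5: 0.03, 0.20   [0.4628 0.0665]
-177.3: 0.02, 0.20   [0.4624 0.0715]
-182.1: 0.00, 0.20   [0.4623 0.0765]
-186.9: -0.01, 0.20   [0.4627 0.0815]
-191.7: -0.04, 0.20   [0.4635 0.0865]
-196.5: -0.05, 0.20   [0.4648 0.0913]
-201.3: -0.06, 0.19   [0.4664 0.0961]
-206.1: -0.08, 0.18   [0.4684 0.1007]
-210.9: -0.10, 0.18   [0.4708 0.1051]
-215.7: -0.11, 0.17   [0.4736 0.1093]
-220.5: -0.12, 0.15   [0.4767 0.1133]
-225.3: -0.14, 0.15   [0.4801 0.1169]
-230.1: -0.15, 0.14   [0.4838 0.1203]
-234.9: -0.16, 0.12   [0.4878 0.1234]
-239.7: -0.17, 0.11   [0.492  0.1261]
-244.5: -0.17, 0.09   [0.4965 0.1285]
-249.3: -0.19, 0.08   [0.5011 0.1304]
-254.1: -0.19, 0.06   [0.5059 0.132 ]
-258.9: -0.19, 0.05   [0.5107 0.1332]
-263.7: -0.20, 0.03   [0.5157 0.1339]
-268.5: -0.20, 0.01   [0.5207 0.1343]
-273.3: -0.20, 0.00   [0.5258 0.1342]
-278.1: -0.20, -0.02   [0.5308 0.1337]
-282.9: -0.20, -0.04   [0.5357 0.1328]
-287.7: -0.20, -0.05   [0.5405 0.1315]
-292.5: -0.19, -0.07   [0.5453 0.1297]
-297.3: -0.18, -0.08   [0.5498 0.1276]
-302.1: -0.17, -0.10   [0.5542 0.1251]
```

Call:
carry_out --targets '[[[0, 0, 0, 0.05, 0.19, 0, -1], [0, 0, 0, 0.03, 0.19, 0, -1]]]'

```text
t: 8.62
eef_pos: [0.464, 0.061, 0.3521]
ee_rot: [-3.139, -0.001, 3.14]
force: [3.1, -9.6, 0.9]
width: 0.0233
```

```bash
python3 st.py .5223 .0743
```

```text
t 8.62 pos [0.464  0.061  0.3521] ang -167.2 r 59.8mm Ftan(ccw) 10.1 Frad -0.9 Fz 0.9 w 0.0233 q6 -2.13
```

Call:
carry_out --targets '[[[0, 0, 0, 0.03, 0.2, 0, -1], [0, 0, 0, 0.02, 0.2, 0, -1]]]'

```text
t: 8.88
eef_pos: [0.4625, 0.0701, 0.352]
ee_rot: [-3.136, -0.002, 3.14]
force: [4.3, -17.4, 0.3]
width: 0.0227
```

```bash
python3 st.py .5223 .0743
```

```text
t 8.88 pos [0.4625 0.0701 0.352 ] ang -176.0 r 59.9mm Ftan(ccw) 17.6 Frad -3.0 Fz 0.3 w 0.0227 q6 -2.15
```

17.6 N: the seat is reached, with touch near -168°. Holding briefly to confirm.

Call:
carry_out --targets '[[[0, 0, 0, 0, 0, 0, -1], [0, 0, 0, 0, 0, 0, -1]]]'

```text
t: 9.12
eef_pos: [0.4626, 0.0699, 0.352]
ee_rot: [-3.136, -0.002, 3.14]
force: [5.0, -15.1, 1.3]
width: 0.0231
```

```bash
python3 st.py .5223 .0743;  python3 steps.py .5223 .0743 -176 5 90
```

```text
t 9.12 pos [0.4626 0.0699 0.352 ] ang -175.8 r 59.9mm Ftan(ccw) 15.5 Frad -3.9 Fz 1.3 w 0.0231 q6 -2.15
-171.0: -0.02, -0.21   [0.463  0.0649]
-166.0: -0.05, -0.20   [0.4641 0.0598]
-161.0: -0.05, -0.20   [0.4656 0.0548]
-156.0: -0.08, -0.20   [0.4675 0.0499]
-151.0: -0.10, -0.19   [0.4698 0.0452]
-146.0: -0.10, -0.17   [0.4726 0.0407]
-141.0: -0.13, -0.17   [0.4757 0.0365]
-136.0: -0.14, -0.16   [0.4791 0.0326]
-131.0: -0.15, -0.14   [0.4829 0.029 ]
-126.0: -0.16, -0.13   [0.487  0.0258]
-121.0: -0.18, -0.12   [0.4914 0.0229]
-116.0: -0.18, -0.10   [0.496  0.0204]
-111.0: -0.19, -0.08   [0.5008 0.0183]
-106.0: -0.20, -0.07   [0.5058 0.0166]
-101.0: -0.21, -0.05   [0.5109 0.0154]
-96.0: -0.20, -0.03   [0.516  0.0146]
-91.0: -0.21, -0.01   [0.5213 0.0143]
-86.0: -0.21, 0.00   [0.5265 0.0144]
-81.0: -0.21, 0.03   [0.5317 0.015 ]
-76.0: -0.20, 0.04   [0.5368 0.0161]
-71.0: -0.21, 0.06   [0.5418 0.0176]
-66.0: -0.19, 0.07   [0.5467 0.0195]
-61.0: -0.19, 0.10   [0.5514 0.0218]
-56.0: -0.18, 0.11   [0.5559 0.0246]
-51.0: -0.16, 0.12   [0.5601 0.0277]
-46.0: -0.16, 0.14   [0.564  0.0311]
-4
[... 1639 characters left out ...]
  [0.4624 0.0701]
189.0: -0.02, -0.21   [0.463  0.0649]
194.0: -0.05, -0.20   [0.4641 0.0598]
199.0: -0.05, -0.20   [0.4656 0.0548]
204.0: -0.08, -0.20   [0.4675 0.0499]
209.0: -0.10, -0.19   [0.4698 0.0452]
214.0: -0.10, -0.17   [0.4726 0.0407]
219.0: -0.13, -0.17   [0.4757 0.0365]
224.0: -0.14, -0.16   [0.4791 0.0326]
229.0: -0.15, -0.14   [0.4829 0.029 ]
234.0: -0.16, -0.13   [0.487  0.0258]
239.0: -0.18, -0.12   [0.4914 0.0229]
244.0: -0.18, -0.10   [0.496  0.0204]
249.0: -0.19, -0.08   [0.5008 0.0183]
254.0: -0.20, -0.07   [0.5058 0.0166]
259.0: -0.21, -0.05   [0.5109 0.0154]
264.0: -0.20, -0.03   [0.516  0.0146]
269.0: -0.21, -0.01   [0.5213 0.0143]
274.0: -0.21, 0.00   [0.5265 0.0144]
```

Held reading is 15.5 N. I'd like a sure press ("16 surely"), so adding about 3 mm; that stays well under 22 N.

Call:
carry_out --targets '[[[0, 0, 0, 0.02, 0.06, 0, -1], [0, 0, 0, 0.02, 0.06, 0, -1], [0, 0, 0, 0, 0, 0, -1], [0, 0, 0, 0, 0, 0, -1]]]'

```text
t: 9.62
eef_pos: [0.462, 0.0728, 0.352]
ee_rot: [-3.136, -0.001, 3.14]
force: [9.2, -16.2, -1.9]
width: 0.0231
```

```bash
python3 st.py .5223 .0743
```

```text
t 9.62 pos [0.462  0.0728 0.352 ] ang -178.5 r 60.3mm Ftan(ccw) 16.5 Frad -8.7 Fz -1.9 w 0.0231 q6 -2.16
```

Pressed home at 16.5 N held. Reversing: the slack is known to be at least 44°, so I run the first 45° from touch freely.

Call:
carry_out --targets '[[[0, 0, 0, -0.06, -0.12, 0, -1], [0, 0, 0, -0.04, -0.21, 0, -1], [0, 0, 0, -0.05, -0.2, 0, -1], [0, 0, 0, -0.05, -0.2, 0, -1], [0, 0, 0, -0.08, -0.2, 0, -1], [0, 0, 0, -0.1, -0.19, 0, -1], [0, 0, 0, -0.1, -0.17, 0, -1], [0, 0, 0, -0.13, -0.17, 0, -1], [0, 0, 0, -0.14, -0.16, 0, -1], [0, 0, 0, -0.15, -0.14, 0, -1]]]'

```text
t: 10.88
eef_pos: [0.4832, 0.03, 0.3521]
ee_rot: [-3.14, -0.003, 3.14]
force: [-5.0, -3.5, 7.1]
width: 0.023
```

```bash
python3 st.py .5223 .0743
```

```text
t 10.88 pos [0.4832 0.03   0.3521] ang -131.4 r 59.1mm Ftan(ccw) -1.4 Frad 5.9 Fz 7.1 w 0.0230 q6 -2.04
```

Call:
carry_out --targets '[[[0, 0, 0, -0.13, -0.16, 0, -1], [0, 0, 0, -0.18, -0.12, 0, -1]]]'

```text
t: 11.12
eef_pos: [0.4916, 0.0234, 0.3521]
ee_rot: [-3.141, -0.002, 3.14]
force: [-3.0, -3.5, 4.3]
width: 0.0234
```

```bash
python3 st.py .5223 .0743
```

```text
t 11.12 pos [0.4916 0.0234 0.3521] ang -121.1 r 59.5mm Ftan(ccw) -0.8 Frad 4.5 Fz 4.3 w 0.0234 q6 -2.02
```

Call:
carry_out --targets '[[[0, 0, 0, -0.16, -0.13, 0, -1], [0, 0, 0, -0.19, -0.08, 0, -1]]]'

```text
t: 11.38
eef_pos: [0.5011, 0.0184, 0.3522]
ee_rot: [-3.141, -0.0, 3.14]
force: [-1.7, -2.1, 4.4]
width: 0.0229
```

```bash
python3 st.py .5223 .0743
```

```text
t 11.38 pos [0.5011 0.0184 0.3522] ang -110.8 r 59.8mm Ftan(ccw) -0.9 Frad 2.6 Fz 4.4 w 0.0229 q6 -2.00
```

Call:
carry_out --targets '[[[0, 0, 0, -0.2, -0.08, 0, -1], [0, 0, 0, -0.21, -0.06, 0, -1]]]'

```text
t: 11.62
eef_pos: [0.5116, 0.0152, 0.3522]
ee_rot: [3.141, 0.0, 3.14]
force: [-1.6, -0.6, 1.8]
width: 0.023
```

```bash
python3 st.py .5223 .0743
```

```text
t 11.62 pos [0.5116 0.0152 0.3522] ang -100.2 r 60.1mm Ftan(ccw) -1.4 Frad 0.9 Fz 1.8 w 0.0230 q6 -1.99
```

Call:
carry_out --targets '[[[0, 0, 0, -0.2, -0.03, 0, -1], [0, 0, 0, -0.21, -0.01, 0, -1]]]'

```text
t: 11.88
eef_pos: [0.5218, 0.0142, 0.3521]
ee_rot: [3.141, 0.0, 3.14]
force: [-1.3, -0.2, 3.0]
width: 0.0232
```

```bash
python3 st.py .5223 .0743
```

```text
t 11.88 pos [0.5218 0.0142 0.3521] ang -90.5 r 60.1mm Ftan(ccw) -1.3 Frad 0.2 Fz 3.0 w 0.0232 q6 -1.98
```

Call:
carry_out --targets '[[[0, 0, 0, -0.21, 0, 0, -1], [0, 0, 0, -0.21, 0.03, 0, -1]]]'

```text
t: 12.12
eef_pos: [0.5322, 0.015, 0.3521]
ee_rot: [3.141, 0.0, 3.14]
force: [-0.3, -1.3, 2.1]
width: 0.0232
```

```bash
python3 st.py .5223 .0743
```

```text
t 12.12 pos [0.5322 0.015  0.3521] ang -80.5 r 60.1mm Ftan(ccw) -0.5 Frad 1.2 Fz 2.1 w 0.0232 q6 -1.97
```

Call:
carry_out --targets '[[[0, 0, 0, -0.2, 0.04, 0, -1], [0, 0, 0, -0.21, 0.06, 0, -1]]]'

```text
t: 12.38
eef_pos: [0.5407, 0.0167, 0.3515]
ee_rot: [-3.14, -0.005, 3.139]
force: [-10.5, -2.3, 6.6]
width: 0.023
```

```bash
python3 st.py .5223 .0743
```

```text
t 12.38 pos [0.5407 0.0167 0.3515] ang -72.3 r 60.5mm Ftan(ccw) -10.7 Frad -1.0 Fz 6.6 w 0.0230 q6 -1.97
```

Caught between -80.5° and -72.3° (−10.7 N, stem driven); I take −75.5°. Now one full turn from there, ending at a knob angle of about −74°, with radial checks on the way.

```bash
python3 steps.py .5223 .0743 -71 8 46
```

```text
-63.0: -0.31, 0.13   [0.5495 0.0208]
-55.0: -0.29, 0.17   [0.5567 0.0252]
-47.0: -0.26, 0.21   [0.5632 0.0304]
-39.0: -0.22, 0.25   [0.5689 0.0365]
-31.0: -0.20, 0.27   [0.5737 0.0434]
-23.0: -0.15, 0.30   [0.5775 0.0509]
-15.0: -0.11, 0.32   [0.5803 0.0588]
-7.0: -0.06, 0.33   [0.5819 0.067 ]
1.0: -0.02, 0.33   [0.5823 0.0753]
9.0: 0.03, 0.33   [0.5816 0.0837]
17.0: 0.08, 0.33   [0.5797 0.0918]
25.0: 0.12, 0.31   [0.5767 0.0997]
33.0: 0.16, 0.30   [0.5726 0.107 ]
41.0: 0.20, 0.26   [0.5676 0.1137]
49.0: 0.24, 0.24   [0.5617 0.1196]
57.0: 0.26, 0.20   [0.555  0.1246]
65.0: 0.30, 0.16   [0.5477 0.1287]
73.0: 0.31, 0.12   [0.5398 0.1317]
81.0: 0.33, 0.08   [0.5317 0.1336]
89.0: 0.33, 0.03   [0.5233 0.1343]
97.0: 0.33, -0.02   [0.515  0.1339]
105.0: 0.33, -0.06   [0.5068 0.1323]
113.0: 0.32, -0.11   [0.4989 0.1295]
121.0: 0.30, -0.15   [0.4914 0.1257]
129.0: 0.27, -0.20   [0.4845 0.1209]
137.0: 0.25, -0.22   [0.4784 0.1152]
145.0: 0.21, -0.26   [0.4732 0.1087]
153.0: 0.17, -0.29   [0.4688 0.1015]
161.0: 0.13, -0.31   [0.4656 0.0938]
169.0: 0.09, -0.32   [0.4634 0.0857]
177.0: 0.04, -0.34   [0.4624 0.0774]
185.0: -0.01, -0.33   [0.4625 0.0691]
193.0: -0.05, -0.33   [0.4638 0.0608]
201.0: -0.10, -0.32   [0.4663 0.0528]
209.0: -0.14, -0.30   [0.4698 0.0452]
217.0: -0.18, -0.29   [0.4744 0.0382]
225.0: -0.22, -0.25   [0.4799 0.0319]
233.0: -0.25, -0.22   [0.4862 0.0264]
241.0: -0.29, -0.18   [0.4932 0.0218]
249.0: -0.30, -0.14   [0.5008 0.0183]
257.0: -0.32, -0.10   [0.5088 0.0158]
265.0: -0.33, -0.05   [0.5171 0.0145]
273.0: -0.33, -0.01   [0.5254 0.0144]
281.0: -0.34, 0.04   [0.5337 0.0154]
289.0: -0.32, 0.09   [0.5418 0.0176]
297.0: -0.31, 0.13   [0.5495 0.0208]
```

Call:
carry_out --targets '[[[0, 0, 0, -0.31, 0.13, 0, -1], [0, 0, 0, -0.29, 0.17, 0, -1], [0, 0, 0, -0.26, 0.21, 0, -1], [0, 0, 0, -0.22, 0.25, 0, -1], [0, 0, 0, -0.2, 0.27, 0, -1]]]'

```text
t: 13.0
eef_pos: [0.5734, 0.0415, 0.3518]
ee_rot: [-3.138, -0.004, 3.139]
force: [-4.3, -8.5, 4.5]
width: 0.0232
```

```bash
python3 st.py .5223 .0743
```

```text
t 13.00 pos [0.5734 0.0415 0.3518] ang -32.7 r 60.7mm Ftan(ccw) -9.4 Frad 1.0 Fz 4.5 w 0.0232 q6 -1.99
```

Clean tracking. Continuing.

Call:
carry_out --targets '[[[0, 0, 0, -0.15, 0.3, 0, -1], [0, 0, 0, -0.11, 0.32, 0, -1], [0, 0, 0, -0.06, 0.33, 0, -1], [0, 0, 0, -0.02, 0.33, 0, -1], [0, 0, 0, 0.03, 0.33, 0, -1], [0, 0, 0, 0.08, 0.33, 0, -1], [0, 0, 0, 0.12, 0.31, 0, -1], [0, 0, 0, 0.16, 0.3, 0, -1]]]'

```text
t: 14.0
eef_pos: [0.5738, 0.1058, 0.3523]
ee_rot: [-3.139, 0.001, 3.14]
force: [4.0, -8.3, 0.5]
width: 0.0232
```

```bash
python3 st.py .5223 .0743
```

```text
t 14.00 pos [0.5738 0.1058 0.3523] ang 31.5 r 60.4mm Ftan(ccw) -9.2 Frad -0.9 Fz 0.5 w 0.0232 q6 -2.09
```

Call:
carry_out --targets '[[[0, 0, 0, 0.2, 0.26, 0, -1], [0, 0, 0, 0.24, 0.24, 0, -1], [0, 0, 0, 0.26, 0.2, 0, -1], [0, 0, 0, 0.3, 0.16, 0, -1], [0, 0, 0, 0.31, 0.12, 0, -1], [0, 0, 0, 0.33, 0.08, 0, -1], [0, 0, 0, 0.33, 0.03, 0, -1], [0, 0, 0, 0.33, -0.02, 0, -1]]]'

```text
t: 15.0
eef_pos: [0.5172, 0.1341, 0.3527]
ee_rot: [3.141, 0.005, 3.14]
force: [9.4, -2.4, -4.4]
width: 0.023
```

```bash
python3 st.py .5223 .0743
```

```text
t 15.00 pos [0.5172 0.1341 0.3527] ang 94.8 r 60.0mm Ftan(ccw) -9.2 Frad -3.1 Fz -4.4 w 0.0230 q6 -2.19
```

Call:
carry_out --targets '[[[0, 0, 0, 0.33, -0.08, 0, -1], [0, 0, 0, 0.32, -0.11, 0, -1], [0, 0, 0, 0.3, -0.15, 0, -1], [0, 0, 0, 0.27, -0.2, 0, -1], [0, 0, 0, 0.25, -0.22, 0, -1], [0, 0, 0, 0.21, -0.26, 0, -1], [0, 0, 0, 0.17, -0.29, 0, -1], [0, 0, 0, 0.13, -0.31, 0, -1]]]'

```text
t: 16.0
eef_pos: [0.4666, 0.0953, 0.3526]
ee_rot: [3.136, 0.003, 3.14]
force: [-2.8, 12.2, 1.8]
width: 0.0231
```

```bash
python3 st.py .5223 .0743
```

```text
t 16.00 pos [0.4666 0.0953 0.3526] ang 159.3 r 59.5mm Ftan(ccw) -10.4 Frad 6.9 Fz 1.8 w 0.0231 q6 -2.19
```

Call:
carry_out --targets '[[[0, 0, 0, 0.12, -0.31, 0, -1], [0, 0, 0, 0.05, -0.34, 0, -1], [0, 0, 0, 0, -0.33, 0, -1], [0, 0, 0, -0.05, -0.33, 0, -1], [0, 0, 0, -0.1, -0.32, 0, -1], [0, 0, 0, -0.14, -0.3, 0, -1]]]'

```text
t: 16.75
eef_pos: [0.469, 0.0461, 0.3521]
ee_rot: [3.138, 0.001, 3.14]
force: [-4.6, 8.9, 2.3]
width: 0.023
```

```bash
python3 st.py .5223 .0743
```

```text
t 16.75 pos [0.469  0.0461 0.3521] ang -152.1 r 60.3mm Ftan(ccw) -10.0 Frad -0.1 Fz 2.3 w 0.0230 q6 -2.09
```

Call:
carry_out --targets '[[[0, 0, 0, -0.18, -0.29, 0, -1], [0, 0, 0, -0.22, -0.25, 0, -1], [0, 0, 0, -0.25, -0.22, 0, -1], [0, 0, 0, -0.29, -0.18, 0, -1], [0, 0, 0, -0.3, -0.14, 0, -1], [0, 0, 0, -0.32, -0.1, 0, -1], [0, 0, 0, -0.33, -0.05, 0, -1], [0, 0, 0, -0.33, -0.01, 0, -1], [0, 0, 0, -0.34, 0.04, 0, -1]]]'

```text
t: 17.88
eef_pos: [0.5314, 0.0145, 0.3515]
ee_rot: [-3.141, -0.005, 3.139]
force: [-10.4, 0.3, 7.1]
width: 0.0231
```

```bash
python3 st.py .5223 .0743
```

```text
t 17.88 pos [0.5314 0.0145 0.3515] ang -81.3 r 60.5mm Ftan(ccw) -10.3 Frad -1.9 Fz 7.1 w 0.0231 q6 -1.97
```

Call:
carry_out --targets '[[[0, 0, 0, -0.15, 0.03, 0, -1], [0, 0, 0, -0.15, 0.05, 0, -1], [0, 0, 0, 0, 0, 0, -1]]]'

```text
t: 18.25
eef_pos: [0.5391, 0.0163, 0.3516]
ee_rot: [-3.14, -0.005, 3.139]
force: [-8.0, -1.1, 6.7]
width: 0.0234
```

```bash
python3 st.py .5223 .0743
```

```text
t 18.25 pos [0.5391 0.0163 0.3516] ang -73.8 r 60.4mm Ftan(ccw) -8.0 Frad -1.2 Fz 6.7 w 0.0234 q6 -1.97
```

A full turn from the catch (286° vs the 284.5° catch estimate). Unloading slightly, releasing with a modest opening, and rising.

Call:
carry_out --targets '[[[0, 0, 0, 0.04, -0.01, 0, -1], [0, 0, 0, 0, 0, 0, 0], [0, 0, 0, 0, 0, 0, 0], [0, 0, 0, 0, 0, 0, 0], [0, 0, 0, 0, 0, -0.5, 0], [0, 0, 0, 0, 0, -0.8, 0], [0, 0, 0, 0, 0, -1, 0], [0, 0, 0, 0, 0, -1, 0], [0, 0, 0, 1, -1, -0.5, 0], [0, 0, 0, 1, -1, 0, 0], [0, 0, 0, 1, -1, 0, 0], [0, 0, 0, 0, -1, 0, 0], [0, 0, 0, 0, -1, 0, 0], [0, 0, 0, 0, -1, 0, 0], [0, 0, 0, 0, -1, 0, 0], [0, 0, 0, 0, -1, 0, 0], [0, 0, 0, 0, 0, 0, 0]]]'

```text
t: 20.38
eef_pos: [0.4639, -0.1844, 0.4479]
ee_rot: [-3.141, 0.001, 3.138]
force: [-0.4, 0.4, -0.1]
width: 0.0437
```

```bash
python3 - <<'E'
from h import *
import cv2
c=np.array([.5223,.0743])
for n in("top","scene"):
    p,d=arm.grab_frame(n); W=cloud(n,d); fit(W,d,c)
    print([ (x['conf'],x['point']) for x in arm.landmark_of(n,"stem_top")])
    cv2.imwrite(f"pics/{n}9.png",p[:,:,::-1])
s=arm.get_state();print(s['t'],s['eef_pos'],s['width'],s['force'])
E
```

```text
knob n 5888 top mean [0.46954293 0.03917788 0.69153414] ext [ 0.43235222 -0.01312849  0.66329484] [0.50608329 0.07448393 0.69920205] px [174.90591033 221.99796196]
circ [0. 0.] 0.0 nan 0h.py:26: RuntimeWarning: Mean of empty slice.
  print("circ",s[:2],np.sqrt(s[2]+s[0]**2+s[1]**2),A[:,2].mean(),len(A))
  ret = ret.dtype.type(ret / rcount)
h.py:27: RuntimeWarning: Mean of empty slice.
  S=V[np.linalg.norm(V[:,:2]-s[:2],axis=1)<.008];print("stem",S.mean(0),S[:,2].max(),len(S))
  ret = um.true_divide(
Traceback (most recent call last):
  File "h.py", line 27, in fit
    S=V[np.linalg.norm(V[:,:2]-s[:2],axis=1)<.008];print("stem",S.mean(0),S[:,2].max(),len(S))
                                                                          ~~~~~~~~~~^^
ValueError: zero-size array to reduction operation maximum which has no identity
```

The arm occludes the top view; moving aside to verify.

Call:
carry_out --targets '[[[0, 0, 0, 0, -1, 0, 0], [0, 0, 0, 0, -1, 0, 0], [0, 0, 0, 0, -1, 0, 0], [0, 0, 0, 0, -1, 0, 0], [0, 0, 0, 0, -1, 0, 0], [0, 0, 0, 0, -1, 0, 0], [0, 0, 0, 0, -1, 0, 0], [0, 0, 0, 0, -1, 0, 0], [0, 0, 0, 0, -1, 0, 0], [0, 0, 0, 0, -1, 0, 0], [0, 0, 0, 0, 0, 0, 0]]]'

```text
t: 21.8
eef_pos: [0.4638, -0.4338, 0.447]
ee_rot: [3.141, -0.0, 3.139]
force: [0.4, -0.5, -0.5]
width: 0.0438
```

```bash
python3 - <<'E'
from h import *
import cv2
c=np.array([.5223,.0743])
for n in("top","scene"):
    p,d=arm.grab_frame(n); W=cloud(n,d)
    cv2.imwrite(f"pics/{n}9.png",p[:,:,::-1])
    try: fit(W,d,c)
    except Exception as e: print(e)
s=arm.get_state();print(s['t'],s['eef_pos'],s['width'],s['force'])
E
```

```text
knob n 105 top mean [0.53511987 0.01481787 0.20987526] ext [0.52459043 0.00451133 0.20444362] [0.54604324 0.02551743 0.21322482] px [199.27619048 262.07619048]
circ [0.52203046 0.07307293] 0.058933153289350275 0.16051886173225052 950
stem [0.52129553 0.07264396 0.16891345] 0.17654868829576364 42
knob n 78 top mean [0.53791697 0.01783784 0.20974235] ext [0.52670221 0.00763503 0.20407242] [0.54679867 0.02919069 0.2147881 ] px [191.65384615 291.05128205]
circ [0.52503879 0.07485118] 0.059289448094051116 0.16028854626859748 585
stem [0.52686982 0.07447193 0.16259199] 0.17590034519268982 38
21.9 [ 0.46374569 -0.43270152  0.44726128] 0.043632196153115595 [0.57503524 0.86442853 0.00710766]
```

View pics/top9.png

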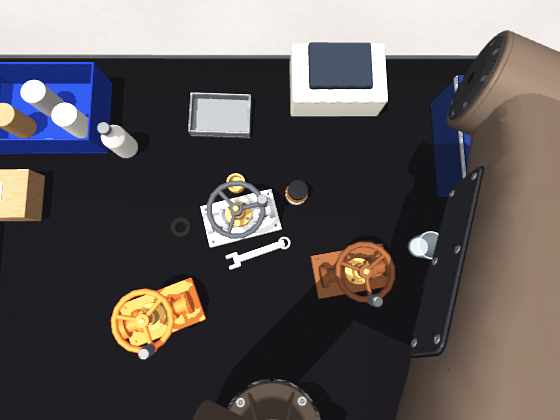

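View pics/scene9.png

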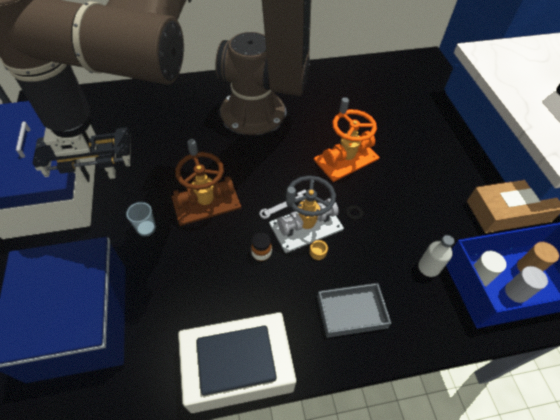

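Both views show every bystander where it started. The knob is free at about −77°. The stem top rose about 3.5 mm in "top" and 5.3 mm in "scene", which is noisy but fits the 3.2–3.5 mm expected from the start height. Handing in.

```bash
python3 -c "
from station import arm
print(arm.job_done(), arm.get_state()['t'])"
```

```text
the job is handed in; nothing more can be done
the job is handed in; nothing more can be done
```

I shut the valve onto its seat, opened it one full turn from where the stem caught, and let go of the wheel. The job was handed in at about 22 s, well under the 72 s limit; no verdict was reported.

- **Shutting:** I turned the knob clockwise through the slack and then the drive at about 9–10 N. The seat came at a knob angle of about −168°. Force there peaked at 17.6 N on reaching the seat. I then pressed about 3 mm further, and it held at 16.5 N. No reading came near 22 N.
- **Opening:** After reversing, the slack ran to between −80.5° and −72.3°, where the drive caught at about 10 N. I took the catch as −75.5° and ended at −73.8° after one turn. That is within roughly 6° of one turn, against the ±45° allowed.
- **Checks that disagreed or were weak:** The cameras are too noisy to confirm 0.5 mm, so the result rests on the counted angle. I expected a rise of about 3.2–3.5 mm from the starting height. The top camera showed about 3.5 mm and the scene camera about 5.3 mm. Radial force reached up to 9 N at times from small centring errors, and I corrected these on the way.
- **Bystanders:** By eye, the before and after pictures show everything else on the bench where it was.

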